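# Set the code and latch the points tray in its safe

### The job

Set the tray safe's code to 4-1-5: turn the left dial to mark 4, then the middle dial to mark 1, then the right dial to mark 5, counting clockwise from the round dot, which is 0 (left and right as seen from the tray side). Then push the tray in until its catch snaps, let go and see that it stays in. Leave the loose parts lying beside the safe where they are.

Things in the scene. Friction and masses are not known exactly. Their poses are not given: they have to be found in the camera images.
- safe: Grey sheet-steel tray safe, fixed to the counter, 370 mm wide (its y), 160 mm deep (its x), lid top 56 mm above the counter, three code dials in a row on the lid. Origin: centre of its underside; x points from its front (the tray side, nearer the robot) to its back, y to the left as seen from the front, z up.
- tray (a joint): Aluminium tray sliding into the safe's front, m: 0 = out (panel 68 mm off the safe), grows as pushed along the safe's +x. A 2 to 5 N spring pushes it out until a catch snaps at 0.036; push to 0.041 or the stop at 0.043 (about 8 N), let go, it settles at 0.036 (panel still 32 mm off). It is blocked at about 0.005 unless all dials stand within about 10 degrees of their code.
- tray_front (a point): Centre of the outer (robot-side) face of the tray's front panel: 300 mm wide, 38 mm high (6 to 44 mm above the counter), 6 mm thick; the point is 25 mm above the counter. Moves with the tray.
- dial_left (a joint): Angle of the left (+y) dial, rad: 0 with its pin at the dot (mark 0), growing clockwise from above, pi/4 per mark; stops at -0.1 and 4.81. Steel disc 84 mm across, 6 mm thick, with a pin and a black pointer line through it. Stays where left; pushing the pin takes about 2 N. At value v the pin lies from the axis along cos(135 deg - v) in the safe's x, sin(135 deg - v) in its y.
- left_axis (a point): Point on the left dial's axis, on the disc's top face, 62 mm above the counter (a 2 mm high, 18 mm wide boss stands there). Seven black marks round the disc, 45 degrees apart, seen from the front: round dot at front left = 0, then bars: left 1, back left 2, straight back 3, back right 4, right 5, front right 6; none to the front. Dials are 115 mm apart.
- left_pin (a point): Centre of the left dial's upright pin: 12 mm diameter, 24 mm tall (62 to 86 mm above the counter), 34 mm from the dial's axis; the point is half-way up it. Moves with the dial.
- dial_middle (a joint): Angle of the middle dial, rad: 0 with its pin at the dot (mark 0), growing clockwise from above, pi/4 per mark; stops at -0.1 and 4.81. Steel disc 84 mm across, 6 mm thick, with a pin and a black pointer line through it. Stays where left; pushing the pin takes about 2 N. At value v the pin lies from the axis along cos(135 deg - v) in the safe's x, sin(135 deg - v) in its y.
- middle_axis (a point): Point on the middle dial's axis, on the disc's top face, 62 mm above the counter (a 2 mm high, 18 mm wide boss stands there). Seven black marks round the disc, 45 degrees apart, seen from the front: round dot at front left = 0, then bars: left 1, back left 2, straight back 3, back right 4, right 5, front right 6; none to the front. Dials are 115 mm apart.
- middle_pin (a point): Centre of the middle dial's upright pin: 12 mm diameter, 24 mm tall (62 to 86 mm above the counter), 34 mm from the dial's axis; the point is half-way up it. Moves with the dial.
- dial_right (a joint): Angle of the right (-y) dial, rad: 0 with its pin at the dot (mark 0), growing clockwise from above, pi/4 per mark; stops at -0.1 and 4.81. Steel disc 84 mm across, 6 mm thick, with a pin and a black pointer line through it. Stays where left; pushing the pin takes about 2 N. At value v the pin lies from the axis along cos(135 deg - v) in the safe's x, sin(135 deg - v) in its y.
- right_axis (a point): Point on the right dial's axis, on the disc's top face, 62 mm above the counter (a 2 mm high, 18 mm wide boss stands there). Seven black marks round the disc, 45 degrees apart, seen from the front: round dot at front left = 0, then bars: left 1, back left 2, straight back 3, back right 4, right 5, front right 6; none to the front. Dials are 115 mm apart.
- right_pin (a point): Centre of the right dial's upright pin: 12 mm diameter, 24 mm tall (62 to 86 mm above the counter), 34 mm from the dial's axis; the point is half-way up it. Moves with the dial.
- gear: Brass distributor gear lying flat, 77 mm across, 22 mm high at the hub; origin under its centre. To be left alone.
- file_holder: Chrome point-file holder lying flat, about 140 mm long along its x, 14 to 18 mm thick. Origin on the counter, near the middle of its thick part. To be left alone.
- bushing: White porcelain bushing standing upright, 34 mm diameter, 38 mm tall; origin under its centre. To be left alone.
- follower: Blackened steel cam follower lying flat, about 66 mm long along its x, 20 mm high; origin on the counter near its middle. To be left alone.

How it is judged:
By the outcome, as a careful person would: the job done as asked, in the order asked, and still so for the second after the job is handed in, with the robot touching nothing.
It also fails if it takes over 54 s, if anything falls off the work surface, if the arm or the gripper's body presses on something with over 40 N, if the wrist force passes 120 N, or if a joint passes its speed limit or range.

### The arm

A 6-joint arm with a two-finger parallel gripper is mounted at the origin on the work surface. World frame = base frame: x ahead of the robot, y to its left, z up, the work surface at z = 0. Lengths are in m, angles in rad, forces in N, time in s.
With the tool pointing down it reaches from about 0.375 to 0.975 m from the base axis. Payload 3.8 kg.
Tool frame: the origin (TCP) lies at the very end of the fingers, on their centre line; the grasp point (between the pads) lies 19 mm behind it; z points along the fingers, y is the direction in which the jaws open and shut (so a half turn about z gives the same grasp; the last joint's range is limited). The gripper opens to 85 mm and grips with 20 to 120 N. Pads are 22 mm wide; open, the fingers measure 114 mm over their backs; the gripper's body (76 mm by 85 mm) begins 54 mm behind the grasp point. The pads swing forward as they close: fully open they stand 13 mm farther back than shut.
Start: joints at [1.164, 0.264, 1.604, -0, 1.274, -0.037], TCP at [0.244, 0.629, 0.231] pointing down, gripper open.
Joint ranges: [-2.63, 2.63], [-0.94, 2.18], [0.31, 2.57], [-1.31, 4.45], [0, 2.66], [-2.55, 2.55]. Speed limits (rad/s): [2.57, 2.57, 3.14, 3.14, 3.14, 3.14].

### API

Orientations are given as a rotation vector (axis times angle).
In Python, from bench import robot gives the robot as it stands.
- The arm moves only by the tool carry_out, never from a script. Its argument "increments" is a list of rows, each an object of numbers: "dx", "dy", "dz": the shift along the tool's x, y, z in mm; "ax", "ay", "az": the turn, a rotation vector about the tool's x, y, z in degrees; "hand": the closure in counts, from 0 (fully open) to 255 (shut). A call has 1 to 20 rows; each row is the pose to reach, as a shift and turn from the pose measured when the call began, along the tool's axes at that moment; what a row does not reach only later rows make up. A row lasts 1/12 s, in which the tool goes at most 41.7 mm and 7.16 degrees, less where a joint would pass 70% of its speed; a pose out of reach is approached as far as the arm can. A call with a gripper value outside its range is refused whole. The fingers move at their own pace and stop on an object; "newtons" is the grip in N (left out, the last holds). Time passes only in rows, so rows that repeat a pose let the fingers close. It gives the time, the measured TCP pose, the force and the opening at its end, in the units of the state.
- robot.sense(): the state, without advancing time (a new reading comes with each control period).
- robot.snapshot(name): name is "scene" or "top"; returns (picture, depth): 400x640x3 uint8, red, green, blue; 400x640 float32, m along the optical axis (not along the pixel's ray), 0 where there is no reading.
- robot.calibration(name): a dict with "fx", "fy", "cx", "cy" (pixels), "extrinsics" (4x4, takes a point from world to camera coordinates). Camera axes: x right, y up, looking along -z (the intrinsics and any distortion apply to the point x, -y, -z); pixel columns grow to the right and rows downward; lengths in m; the calibration is good to about 2 mm. A picture is of the moment at which its call begins. calibration takes no time and is no camera call.
- robot.finish_job(): hands the job in, once; it reports no verdict.
Trained networks look in the newest picture that a camera, given by its name, has taken for a name from the list of things; names that differ only in an ending like _2 or _b are one class to them, and where a whole thing is asked for, a point or a joint stands for the part that bears it (a point fixed in the world has none). Each returns a list of dicts, best first, with "score" (0 to 1); they miss things now and then, are a little off and sometimes report something else, mostly with a low value. They report only what shows in the picture. A call takes as long as a camera call.
- robot.search_frame(thing, camera): "centre" ([column, row] in pixels, amid what is visible of it).
The state is a dict: "time": time; "q": joint angles; "joint_vel": joint speeds; "tau": joint torques, N m; "tcp_pos": TCP position; "orientation": TCP orientation; "wrist_force": force on the tool from outside, world axes, zero at the start; "torque": the same for the moment, N m; "gripper_width": finger opening in m.
Only numpy, scipy, OpenCV 4.12 (cv2) and the standard library are available. Lean on these libraries where they do the work, as an engineer would, in place of code of your own. Each camera call takes 0.05 s, during which the arm holds its last target.

## Working session

There is one attempt and no reset: what is moved stays moved. The work goes in short steps, Python scripts to look and compute and a tool call to move; the robot and the scene stay as the last step left them, time stands still between calls to the robot, and variables do not carry over. Pictures are saved under pics/ and viewed, and the job is handed in when it is done.

Besides the shell and the picture viewer there is one more tool, called after "Call:" as name(argument=value, ...) on one line, values as JSON. carry_out: Moves the arm, as the interface text tells. Its arguments: {"type":"object","properties":{"increments":{"type":"array","items":{"type":"object","properties":{"dx":{"type":"number"},"dy":{"type":"number"},"dz":{"type":"number"},"ax":{"type":"number"},"ay":{"type":"number"},"az":{"type":"number"},"hand":{"type":"number"}}}},"newtons":{"type":"number"}},"required":["increments"]}

```bash
mkdir -p pics; ls
cat > h.py <<'E'
import numpy as np, cv2
from bench import robot
def snap(cam,name):
    p,d=robot.snapshot(cam); cv2.imwrite(f'pics/{name}.png',p[:,:,::-1]); np.save(f'pics/{name}.npy',d); return p,d
def ray(cam,u,v,z):
    c=robot.calibration(cam);E=np.array(c['extrinsics']);R=E[:3,:3];t=E[:3,3]
    k=np.array([(u-c['cx'])/c['fx'],-(v-c['cy'])/c['fy'],-1.]);o=-R.T@t;w=R.T@k
    return o+w*(z-o[2])/w[2]
def proj(cam,P):
    c=robot.calibration(cam);E=np.array(c['extrinsics']);p=E[:3,:3]@np.array(P)+E[:3,3]
    return np.array([c['cx']+c['fx']*p[0]/-p[2],c['cy']+c['fy']*-p[1]/-p[2]])
E
python3 - <<'E'
from h import *
print(robot.sense())
for c in('scene','top'):
    snap(c,c+'0'); print(robot.calibration(c))
for n,z in [('left_pin',.074),('middle_pin',.074),('right_pin',.074),('left_axis',.062),('middle_axis',.062),('right_axis',.062),('tray_front',.025)]:
    for r in robot.search_frame(n,'top')[:4]: print(n,r,ray('top',*r['centre'],z).round(4))
E
```

```text
pics
{'time': 0.0, 'q': array([ 1.16412554e+00,  2.64767958e-01,  1.60538022e+00,  9.91136422e-06,
        1.27368783e+00, -3.69081340e-02]), 'joint_vel': array([ 0.00140225, -0.00018693,  0.00047478, -0.0010865 , -0.00126991,
       -0.00102564]), 'tau': array([-2.60356101e-03, -5.15127826e+01, -3.67296517e+01, -3.21399384e-04,
        1.33569460e-02,  1.90745970e-05]), 'tcp_pos': array([0.24365582, 0.62870641, 0.22994868]), 'orientation': array([-0.57743034, -3.08755702,  0.00343372]), 'wrist_force': array([0.35829002, 0.66233445, 0.27915691]), 'torque': array([-0.03195781, -0.00187383,  0.03808017]), 'gripper_width': 0.08546580039061034}
{'fx': 408.3704769540834, 'fy': 408.3704769540834, 'cx': 315.12109063431575, 'cy': 196.23708966161024, 'extrinsics': array([[ 0.26072312,  0.96519315,  0.02063081, -0.16402557],
       [-0.61490271,  0.14955045,  0.77429279,  0.31201688],
       [ 0.74425675, -0.21456197,  0.63249115, -1.26449405],
       [ 0.        ,  0.        ,  0.        ,  1.        ]])}
{'fx': 456.247219598523, 'fy': 456.247219598523, 'cx': 316.625864600343, 'cy': 201.21554
[... 275 characters left out ...]
_pin {'centre': [287.4, 167.6], 'score': 0.76} [0.6463 0.0926 0.074 ]
middle_pin {'centre': [333.0, 175.3], 'score': 0.64} [ 0.6302 -0.0247  0.074 ]
middle_pin {'centre': [374.9, 178.8], 'score': 0.58} [ 0.6247 -0.1324  0.074 ]
right_pin {'centre': [376.3, 178.4], 'score': 0.89} [ 0.6258 -0.136   0.074 ]
left_axis {'centre': [328.8, 190.4], 'score': 0.79} [ 0.5926 -0.0155  0.062 ]
middle_axis {'centre': [334.7, 186.9], 'score': 0.9} [ 0.6023 -0.0305  0.062 ]
middle_axis {'centre': [328.4, 222.8], 'score': 0.36} [ 0.509  -0.0165  0.062 ]
right_axis {'centre': [328.8, 187.2], 'score': 0.68} [ 0.601  -0.0153  0.062 ]
tray_front {'centre': [326.8, 223.7], 'score': 0.78} [ 0.5099 -0.0142  0.025 ]
```

Run:
```python
import cv2
a=cv2.imread('pics/top0.png');cv2.imwrite('pics/top0c.png',cv2.resize(a[130:270,220:440],None,fx=3.6,fy=3.6,interpolation=cv2.INTER_CUBIC))
```

```text
(no output)
```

View pics/top0c.png

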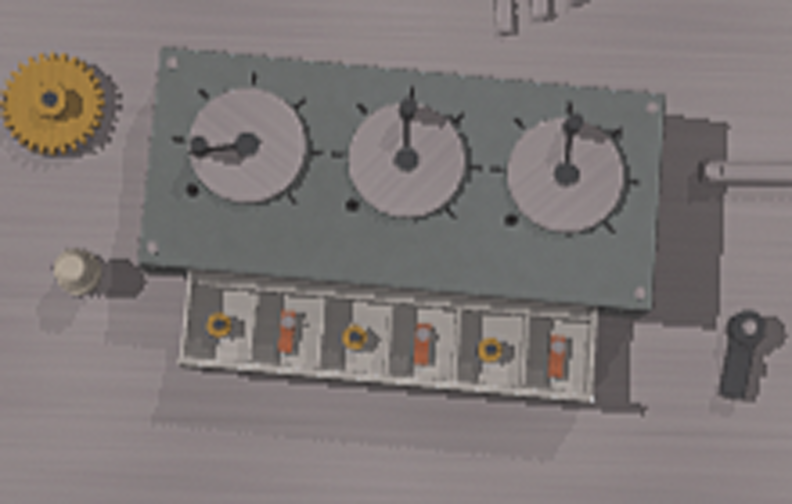

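View pics/top0.png

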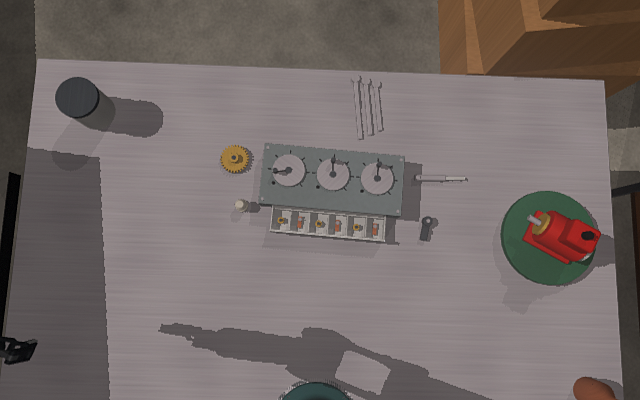

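View pics/scene0.png

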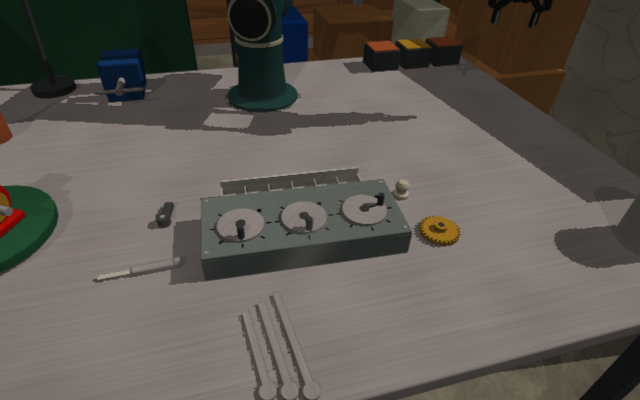

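The top view shows the safe slightly turned, with the tray out. The left pin points left (about mark 1). The middle and right pins point straight back (about mark 3). Next I'll measure more precisely.

Run:
```python
import cv2
a=cv2.imread('pics/top0.png');b=a[140:220,258:410]
cv2.imwrite('pics/a1.png',cv2.resize(b,None,fx=5.2,fy=5.2,interpolation=cv2.INTER_NEAREST))
a=cv2.imread('pics/scene0.png');b=a[160:280,195:415]
cv2.imwrite('pics/a2.png',cv2.resize(b,None,fx=3.6,fy=3.6,interpolation=cv2.INTER_NEAREST))
```

```text
(no output)
```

View pics/a1.png

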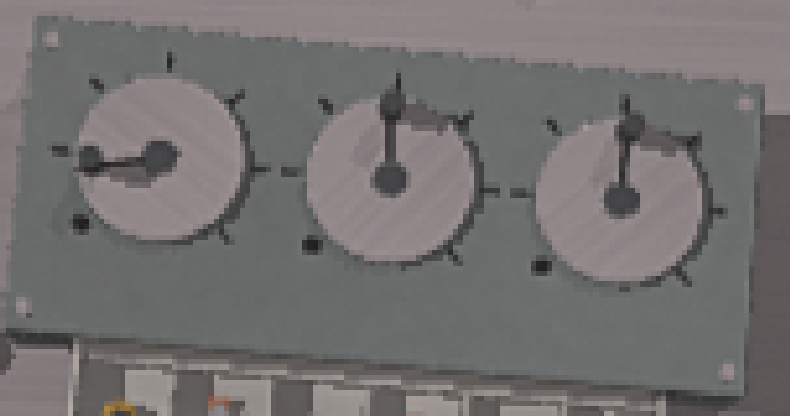

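View pics/a2.png

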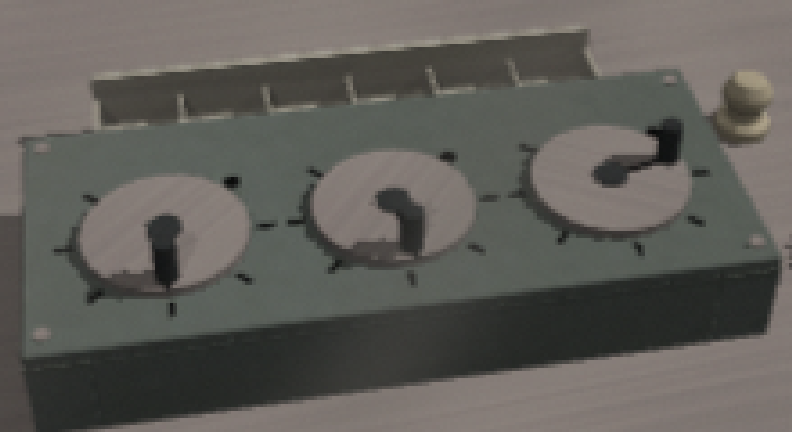

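```bash
cat > fit.py <<'E'
from h import *
from scipy.optimize import least_squares
def P(x,loc):
    c,s=np.cos(x[2]),np.sin(x[2]); return [x[0]+c*loc[0]-s*loc[1],x[1]+s*loc[0]+c*loc[1],loc[2]]
def pin(k,v,z=.086):
    a=np.radians(135)-v; return [.034*np.cos(a)+OX[0],.115*(1-k)+.034*np.sin(a),z]
OX=[0.0]
t=lambda u,v:(u/5.2+258-.4,v/5.2+140-.4)
s=lambda u,v:(u/3.6+195-.4,v/3.6+160-.4)
def fit(obs,cams):
    def f(x):
        OX[0]=x[6]; r=[]
        for cam,uv,kind,arg in obs:
            if cam not in cams: continue
            if kind=='boss': loc=[x[6],.115*(1-arg),.064]
            elif kind=='pin': loc=pin(arg,x[3+arg])
            else: loc=[arg[0]*.08,arg[1]*.185,.056]
            r+=list(proj(cam,P(x,loc))-np.array(uv))
        return np.array(r+[x[6]*0.1])
    r=least_squares(f,[.6,-.02,-.05,.8,2.3,2.3,0.0],loss='soft_l1');return r.x,f(r.x)
if __name__=='__main__':
    obs=[('top',t(161,156),'boss',0),('top',t(389,181),'boss',1),('top',t(622,201),'boss',2),
    ('top',t(90,158),'pin',0),('top',t(392,104),'pin',1),('top',t(632,128),'pin',2),
    ('top',t(37,17),'c',(1,1)),('top',t(764,86),'c',(1,-1)),('top',t(7,330),'c',(-1,1)),('top',t(742,392),'c',(-1,-1)),
    ('scene',s(612,174),'boss',0),('scene',s(395,200),'boss',1),('scene',s(672,127),'pin',0),('scene',s(408,210),'pin',1),('scene',s(165,228),'pin',2),
    ('scene',s(22,138),'c',(-1,-1)),('scene',s(684,70),'c',(-1,1)),('scene',s(780,257),'c',(1,1)),('scene',s(25,357),'c',(1,-1))]
    for cams in (['top'],['scene'],['top','scene']):
        x,r=fit(obs,cams); print(cams,x[:2].round(4),np.degrees(x[2:6]).round(1),x[6].round(4)); print(r.round(1))
        for k in range(3): OX[0]=x[6]; print(k,np.round(P(x,[x[6],.115*(1-k),.062]),4),np.round(P(x,pin(k,x[3+k])),4))
E
python3 fit.py; python3 -c "
from bench import robot
from scipy.spatial.transform import Rotation as R
print(R.from_rotvec(robot.sense()['orientation']).as_matrix().round(3))"
```

```text
['top'] [ 0.6238 -0.0241] [ -3.4  32.8 128.6 134.1] 0.011
[-0.1  0.6  0.4 -0.1 -0.1  0.1 -0.1  0.  -0.  -0.1  0.  -0.5 -0.3 -0.3
  0.4 -0.5 -1.  -0.1  0.8  1.   0. ]
0 [0.6416 0.0901 0.062 ] [0.6364 0.1237 0.086 ]
1 [ 0.6348 -0.0247  0.062 ] [ 0.6687 -0.0229  0.086 ]
2 [ 0.6279 -0.1395  0.062 ] [ 0.6618 -0.141   0.086 ]
['scene'] [ 0.6253 -0.0238] [ -4.   33.9 133.1 133.4] 0.0113
[-0.1 -0.3 -0.5 -0.6  0.6 -0.5  0.   0.   0.1  2.9  0.7 -0.4 -0.6 -0.6
  1.5  0.5 -1.9 -0.   0. ]
0 [0.6445 0.0901 0.062 ] [0.6403 0.1238 0.086 ]
1 [ 0.6365 -0.0246  0.062 ] [ 0.6705 -0.0259  0.086 ]
2 [ 0.6285 -0.1394  0.062 ] [ 0.6625 -0.1408  0.086 ]
[[-0.932  0.361 -0.   ]
 [ 0.361  0.932 -0.   ]
 [-0.    -0.    -1.   ]]Traceback (most recent call last):
  File "fit.py", line 28, in <module>
    x,r=fit(obs,cams); print(cams,x[:2].round(4),np.degrees(x[2:6]).round(1),x[6].round(4)); print(r.round(1))
        ~~~^^^^^^^^^^
  File "fit.py", line 20, in fit
    r=least_squares(f,[.6,-.02,-.05,.8,2.3,2.3,0.0],loss='soft_l1');return r.x,f(r.x)
    return func(*args, **kwargs)
    result = trf(vector_fun.fun, 
[... 984 characters left out ...]
f)
                             ^^^
    df = [f_eval - f0 for f_eval in f_evals]
                                    ^^^^^^^
    f = np.atleast_1d(self.fun(x, *self.args, **self.kwargs))
                      ~~~~~~~~^^^^^^^^^^^^^^^^^^^^^^^^^^^^^^
    return np.atleast_1d(self.fun(x))
                         ~~~~~~~~^^^
    return self.f(x, *self.args, **self.kwargs)
           ~~~~~~^^^^^^^^^^^^^^^^^^^^^^^^^^^^^^
  File "fit.py", line 18, in f
    r+=list(proj(cam,P(x,loc))-np.array(uv))
            ~~~~^^^^^^^^^^^^^^
  File "h.py", line 10, in proj
    c=robot.calibration(cam);E=np.array(c['extrinsics']);p=E[:3,:3]@np.array(P)+E[:3,3]
ValueError: time passes only in moves, steps and waits
```

```bash
cat >> h.py <<'E'
import json,os
from scipy.spatial.transform import Rotation as R
_rc=robot.calibration
def _cal(cam):
    f=f'cal_{cam}.json'
    if not os.path.exists(f):
        c=dict(_rc(cam)); c['extrinsics']=np.array(c['extrinsics']).tolist(); json.dump({k:(v if k=='extrinsics' else float(v)) for k,v in c.items() if k in('fx','fy','cx','cy','extrinsics')},open(f,'w'))
    return json.load(open(f))
CAL={c:_cal(c) for c in('scene','top')}
def proj(cam,P):
    c=CAL[cam];E=np.array(c['extrinsics']);p=E[:3,:3]@np.array(P)+E[:3,3]
    return np.array([c['cx']+c['fx']*p[0]/-p[2],c['cy']+c['fy']*-p[1]/-p[2]])
AX=np.array([[.643,.0901],[.6356,-.0247],[.6282,-.1395]]); YAW=-3.7
def go(x,y,z,phi,st=None):
    "tool-frame increment (mm, deg) to world pose: down, tool x at phi deg"
    s=st or robot.sense(); M=R.from_rotvec(s['orientation']); p=np.array(s['tcp_pos'])
    d=M.inv().apply(np.array([x,y,z])-p)*1000
    f=np.radians(phi); c,n=np.cos(f),np.sin(f)
    T=R.from_matrix(np.array([[c,n,0],[n,-c,0],[0,0,-1]]))
    return np.r_[d,np.degrees((M.inv()*T).as_rotvec())].round(1)
def pinxy(k,v):
    a=np.radians(135-v+YAW); return AX[k]+.034*np.array([np.cos(a),np.sin(a)])
E
python3 - <<'E'
from h import *
x,y=pinxy(0,33.3); print(x,y,go(x,y,.11,123))
import fit
E
python3 fit.py 2>&1 | tail -4
```

```text
0.6382681145673578 0.1237691143372134 [-550.4 -328.8  121.2   -0.     0.    35.8]
  0.1  2.7  0.5 -0.4 -1.  -1.   1.4 -0.1 -1.6  0.   0. ]
0 [0.6429 0.0903 0.062 ] [0.6379 0.124  0.086 ]
1 [ 0.6354 -0.0244  0.062 ] [ 0.6694 -0.0249  0.086 ]
2 [ 0.628  -0.1392  0.062 ] [ 0.6619 -0.1408  0.086 ]
```

Call:
carry_out(increments=[{"dx": -35, "dy": -21, "dz": 7, "az": 2, "hand": 110}, {"dx": -70, "dy": -42, "dz": 15, "az": 5, "hand": 110}, {"dx": -104, "dy": -62, "dz": 23, "az": 7, "hand": 110}, {"dx": -138, "dy": -82, "dz": 30, "az": 9, "hand": 110}, {"dx": -173, "dy": -103, "dz": 38, "az": 11, "hand": 110}, {"dx": -207, "dy": -124, "dz": 46, "az": 14, "hand": 110}, {"dx": -242, "dy": -144, "dz": 53, "az": 16, "hand": 110}, {"dx": -276, "dy": -165, "dz": 60, "az": 18, "hand": 110}, {"dx": -310, "dy": -185, "dz": 68, "az": 20, "hand": 110}, {"dx": -345, "dy": -206, "dz": 76, "az": 23, "hand": 110}, {"dx": -379, "dy": -226, "dz": 83, "az": 25, "hand": 110}, {"dx": -414, "dy": -247, "dz": 91, "az": 27, "hand": 110}, {"dx": -448, "dy": -268, "dz": 99, "az": 29, "hand": 110}, {"dx": -482, "dy": -288, "dz": 106, "az": 32, "hand": 110}, {"dx": -517, "dy": -309, "dz": 114, "az": 34, "hand": 110}, {"dx": -550, "dy": -329, "dz": 121, "az": 36, "hand": 110}, {"dx": -550, "dy": -329, "dz": 121, "az": 36, "hand": 110}, {"dx": -550, "dy": -329, "dz": 121, "az": 36, "hand": 110}], newtons=20)

```text
invalid input
```

Run:
```python
from h import *
x,y=pinxy(0,33.3); print(go(x,y,.067,123), robot.sense()['gripper_width'])
p,d=snap('scene','s1'); cv2.imwrite('pics/s1c.png',cv2.resize(p[80:300,180:460,::-1],None,fx=2.7,fy=2.7))
```

```text
[-550.4 -328.8  164.2   -0.     0.    35.8] 0.08519834132748495
```

View pics/s1c.png

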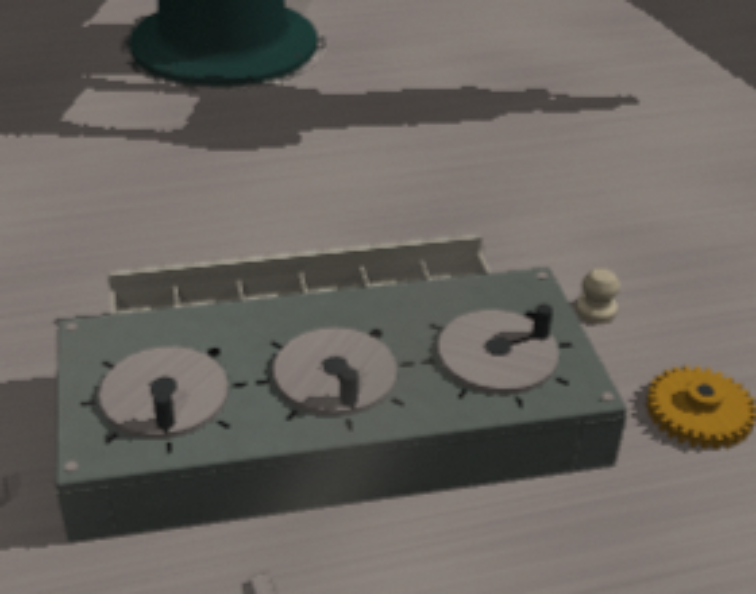

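The move was refused and nothing moved, so the scene is unchanged. I'll retry with every field filled in.

Call:
carry_out(increments=[{"dx": -35, "dy": -21, "dz": 7, "ax": 0, "ay": 0, "az": 2, "hand": 110}, {"dx": -70, "dy": -42, "dz": 15, "ax": 0, "ay": 0, "az": 5, "hand": 110}], newtons=20)

```text
time: 0.67
tcp_pos: [0.2936, 0.5661, 0.2169]
orientation: [0.708, 3.06, 0.004]
wrist_force: [0.8, -0.3, -0.1]
gripper_width: 0.0638
```

Run:
```python
from h import *
x,y=pinxy(0,33.3); print(go(x,y,.11,123), robot.sense()['joint_vel'])
```

```text
[-5.039e+02 -2.462e+02  1.064e+02  1.000e-01 -0.000e+00  3.090e+01] [-0.73451317 -0.34860465  0.62154342 -0.01806051 -0.25016354 -0.0478661 ]
```

Call:
carry_out(increments=[{"dx": -36, "dy": -18, "dz": 8, "ax": 0, "ay": 0, "az": 2, "hand": 110}, {"dx": -72, "dy": -35, "dz": 15, "ax": 0, "ay": 0, "az": 4, "hand": 110}, {"dx": -108, "dy": -53, "dz": 23, "ax": 0, "ay": 0, "az": 7, "hand": 110}, {"dx": -144, "dy": -70, "dz": 30, "ax": 0, "ay": 0, "az": 9, "hand": 110}, {"dx": -180, "dy": -88, "dz": 38, "ax": 0, "ay": 0, "az": 11, "hand": 110}, {"dx": -216, "dy": -106, "dz": 46, "ax": 0, "ay": 0, "az": 13, "hand": 110}, {"dx": -252, "dy": -123, "dz": 53, "ax": 0, "ay": 0, "az": 15, "hand": 110}, {"dx": -288, "dy": -141, "dz": 61, "ax": 0, "ay": 0, "az": 18, "hand": 110}, {"dx": -324, "dy": -158, "dz": 68, "ax": 0, "ay": 0, "az": 20, "hand": 110}, {"dx": -360, "dy": -176, "dz": 76, "ax": 0, "ay": 0, "az": 22, "hand": 110}, {"dx": -396, "dy": -194, "dz": 84, "ax": 0, "ay": 0, "az": 24, "hand": 110}, {"dx": -432, "dy": -211, "dz": 91, "ax": 0, "ay": 0, "az": 27, "hand": 110}, {"dx": -468, "dy": -229, "dz": 99, "ax": 0, "ay": 0, "az": 29, "hand": 110}, {"dx": -490, "dy": -240, "dz": 104, "ax": 0, "ay": 0, "az": 30, "hand": 110}, {"dx": -504, "dy": -246, "dz": 106, "ax": 0, "ay": 0, "az": 31, "hand": 110}, {"dx": -504, "dy": -246, "dz": 106, "ax": 0, "ay": 0, "az": 31, "hand": 110}, {"dx": -504, "dy": -246, "dz": 106, "ax": 0, "ay": 0, "az": 31, "hand": 110}], newtons=20)

```text
time: 2.08
tcp_pos: [0.6385, 0.1239, 0.1103]
orientation: [-1.502, -2.758, -0.004]
wrist_force: [-0.6, 0.5, 0.8]
gripper_width: 0.0485
```

Run:
```python
from h import *
x,y=pinxy(0,33.3); s=robot.sense();print(go(x,y,.067,123,s), s['gripper_width'],s['q'])
p,d=snap('scene','s2'); a=cv2.resize(p[80:300,180:460,::-1],None,fx=2.7,fy=2.7)
cv2.imwrite('pics/s2c.png',a)
```

```text
[-0.1 -0.3 43.3  0.1 -0.1 -0.1] 0.0484734476124852 [ 0.15192205  0.31353612  1.77380251  0.0030657   1.05340113 -0.42326896]
```

View pics/s2c.png

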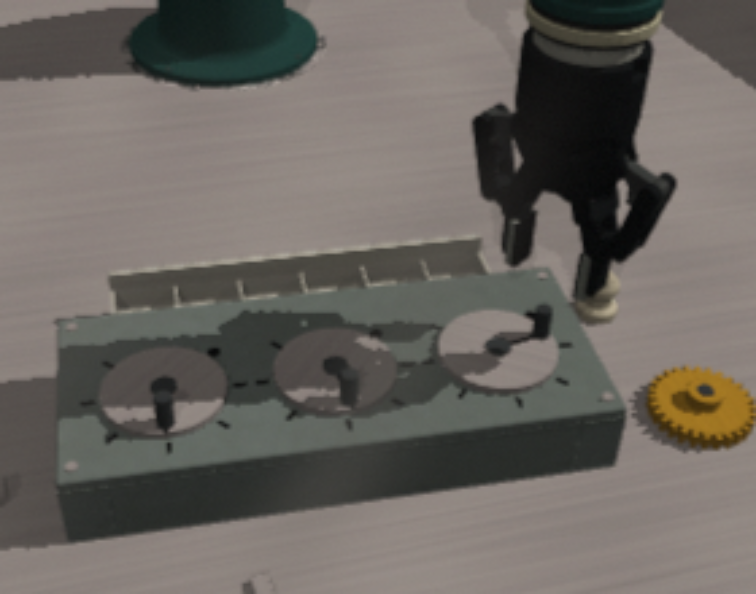

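The fingers straddle the left pin (pin top at 543,312; fingertips at 515,255 and 590,290). Going down and gripping.

Call:
carry_out(increments=[{"dx": 0, "dy": 0, "dz": 20, "ax": 0, "ay": 0, "az": 0, "hand": 110}, {"dx": 0, "dy": 0, "dz": 40, "ax": 0, "ay": 0, "az": 0, "hand": 110}, {"dx": 0, "dy": 0, "dz": 43, "ax": 0, "ay": 0, "az": 0, "hand": 150}, {"dx": 0, "dy": 0, "dz": 43, "ax": 0, "ay": 0, "az": 0, "hand": 255}, {"dx": 0, "dy": 0, "dz": 43, "ax": 0, "ay": 0, "az": 0, "hand": 255}, {"dx": 0, "dy": 0, "dz": 43, "ax": 0, "ay": 0, "az": 0, "hand": 255}, {"dx": 0, "dy": 0, "dz": 43, "ax": 0, "ay": 0, "az": 0, "hand": 255}, {"dx": 0, "dy": 0, "dz": 43, "ax": 0, "ay": 0, "az": 0, "hand": 255}], newtons=20)

```text
time: 2.8
tcp_pos: [0.6378, 0.1259, 0.0683]
orientation: [-1.5, -2.759, -0.006]
wrist_force: [-3.6, 4.8, 0.2]
gripper_width: 0.0106
```

```bash
cat > arc.py <<'E'
from h import *
import sys
k,v0,v1,n,phi0,phi1=int(sys.argv[1]),*map(float,sys.argv[2:7])
s=robot.sense(); print(s['time'],s['wrist_force'].round(1),s['gripper_width'],s['tcp_pos'].round(4)); n=int(n)
for i in range(1,n+1):
    t=i/n; x,y=pinxy(k,v0+(v1-v0)*t); g=go(x,y,.067,phi0+(phi1-phi0)*t,s); print(g)
E
python3 arc.py 0 33.3 180 22 123 -24
```

```text
2.8 [-3.6  4.8  0.2] 0.010617022361644508 [0.6378 0.1259 0.0683]
[-3.9  2.7  1.3  0.1 -0.2  6.6]
[-6.2  6.   1.3  0.1 -0.2 13.3]
[-8.8  8.9  1.3  0.1 -0.2 20. ]
[-11.7  11.6   1.3   0.1  -0.2  26.7]
[-15.   13.8   1.3   0.1  -0.2  33.4]
[-18.4  15.7   1.3   0.1  -0.2  40. ]
[-22.1  17.2   1.3   0.1  -0.2  46.7]
[-25.9  18.2   1.3   0.1  -0.2  53.4]
[-29.9  18.8   1.3   0.   -0.2  60.1]
[-33.8  18.9   1.2   0.   -0.3  66.8]
[-37.7  18.6   1.2   0.   -0.3  73.4]
[-41.6  17.8   1.2  -0.   -0.3  80.1]
[-45.4  16.5   1.2  -0.   -0.3  86.8]
[-49.   14.9   1.2  -0.   -0.3  93.5]
[-5.230e+01  1.280e+01  1.200e+00 -1.000e-01 -3.000e-01  1.002e+02]
[-5.540e+01  1.030e+01  1.100e+00 -1.000e-01 -3.000e-01  1.069e+02]
[-5.820e+01  7.500e+00  1.100e+00 -1.000e-01 -3.000e-01  1.135e+02]
[-6.070e+01  4.400e+00  1.100e+00 -1.000e-01 -3.000e-01  1.202e+02]
[-6.280e+01  1.100e+00  1.100e+00 -1.000e-01 -3.000e-01  1.269e+02]
[-6.440e+01 -2.500e+00  1.100e+00 -1.000e-01 -3.000e-01  1.336e+02]
[-65.7  -6.3   1.1  -0.2  -0.3 140.3]
[-66.5 -10.1   1.1  -0.2  -0.3 146.9]
```

Run:
```python
from h import *
p,d=snap('scene','s3'); a=cv2.resize(p[140:270,280:460,::-1],None,fx=4.4,fy=4.4)
cv2.imwrite('pics/s3c.png',a)
s=robot.sense(); print(s['tcp_pos'],s['wrist_force'],s['torque'],s['joint_vel'].round(3))
```

```text
[0.6378069  0.12586293 0.06825347] [-2.00242354  4.58148423  0.44565841] [ 0.7687349   0.50611956 -0.01761488] [ 0.001 -0.001 -0.     0.001 -0.     0.   ]
```

View pics/s3c.png

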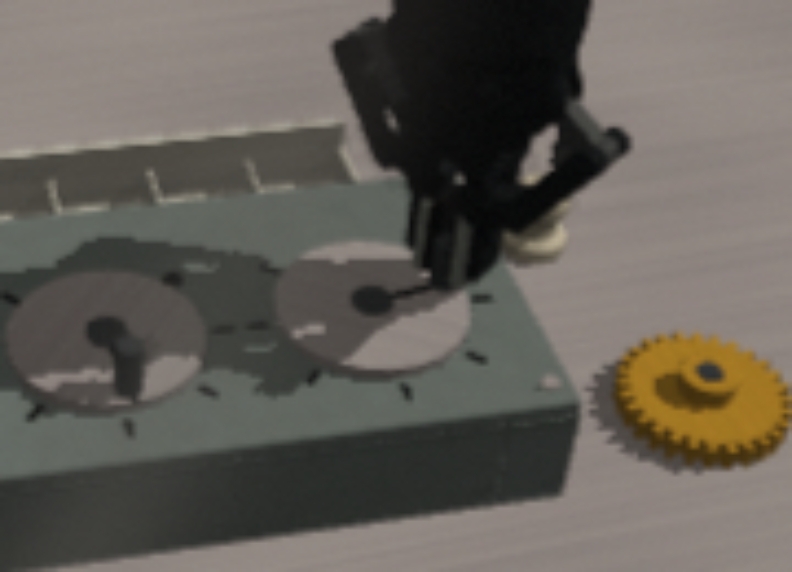

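```bash
sed -i 's/^AX=.*/AX=np.array([[.6425,.0916],[.6352,-.0237],[.628,-.1385]]); YAW=-3.7/' h.py; python3 arc.py 0 33.3 180 26 123 -24 | head -14; ls
```

```text
2.85 [-2.   4.6  0.4] 0.011158453608444216 [0.6378 0.1259 0.0683]
[-2.   2.6  1.3  0.1 -0.2  5.6]
[-3.9  5.4  1.3  0.1 -0.2 11.2]
[-6.   8.   1.3  0.1 -0.2 16.9]
[-8.3 10.4  1.3  0.1 -0.2 22.6]
[-10.9  12.5   1.3   0.1  -0.2  28.2]
[-13.7  14.4   1.2   0.1  -0.2  33.9]
[-16.6  16.    1.2   0.1  -0.2  39.5]
[-19.7  17.3   1.2   0.1  -0.2  45.2]
[-22.9  18.3   1.2   0.1  -0.2  50.8]
[-26.2  18.9   1.2   0.   -0.3  56.5]
[-29.5  19.3   1.2   0.   -0.3  62.1]
[-32.9  19.3   1.2   0.   -0.3  67.8]
[-36.2  19.    1.2   0.   -0.3  73.4]
arc.py
cal_scene.json
cal_top.json
fit.py
h.py
pics
```

Call:
carry_out(increments=[{"dx": -2.0, "dy": 2.6, "dz": 1, "ax": 0, "ay": 0, "az": 5.6, "hand": 255}, {"dx": -3.9, "dy": 5.4, "dz": 1, "ax": 0, "ay": 0, "az": 11.2, "hand": 255}, {"dx": -6.0, "dy": 8.0, "dz": 1, "ax": 0, "ay": 0, "az": 16.9, "hand": 255}, {"dx": -8.3, "dy": 10.4, "dz": 1, "ax": 0, "ay": 0, "az": 22.6, "hand": 255}, {"dx": -10.9, "dy": 12.5, "dz": 1, "ax": 0, "ay": 0, "az": 28.2, "hand": 255}, {"dx": -13.7, "dy": 14.4, "dz": 1, "ax": 0, "ay": 0, "az": 33.9, "hand": 255}, {"dx": -16.6, "dy": 16.0, "dz": 1, "ax": 0, "ay": 0, "az": 39.5, "hand": 255}, {"dx": -19.7, "dy": 17.3, "dz": 1, "ax": 0, "ay": 0, "az": 45.2, "hand": 255}, {"dx": -22.9, "dy": 18.3, "dz": 1, "ax": 0, "ay": 0, "az": 50.8, "hand": 255}, {"dx": -26.2, "dy": 18.9, "dz": 1, "ax": 0, "ay": 0, "az": 56.5, "hand": 255}, {"dx": -29.5, "dy": 19.3, "dz": 1, "ax": 0, "ay": 0, "az": 62.1, "hand": 255}, {"dx": -32.9, "dy": 19.3, "dz": 1, "ax": 0, "ay": 0, "az": 67.8, "hand": 255}, {"dx": -36.2, "dy": 19.0, "dz": 1, "ax": 0, "ay": 0, "az": 73.4, "hand": 255}, {"dx": -36.2, "dy": 19.0, "dz": 1, "ax": 0, "ay": 0, "az": 73.4, "hand": 255}], newtons=20)

```text
time: 4.02
tcp_pos: [0.6769, 0.1054, 0.0685]
orientation: [-2.855, -1.309, -0.014]
wrist_force: [4.8, 1.3, -3.4]
gripper_width: 0.011
```

```bash
python3 arc.py 0 106.7 180 13 49.6 -24
python3 - <<'E'
from h import *
print(pinxy(0,106.7))
p,d=snap('scene','s4'); a=cv2.resize(p[140:270,280:460,::-1],None,fx=4.4,fy=4.4)
cv2.imwrite('pics/s4c.png',a)
E
```

```text
4.0167 [ 4.8  1.3 -3.4] 0.011018770386148515 [0.6769 0.1054 0.0685]
[-3.6  0.1  1.4  0.1 -0.5  5.3]
[-5.4  2.9  1.4  0.1 -0.5 11. ]
[-7.5  5.5  1.4  0.1 -0.5 16.7]
[-9.9  7.9  1.4  0.1 -0.5 22.3]
[-12.4  10.    1.4   0.   -0.5  28. ]
[-15.2  11.9   1.4   0.   -0.5  33.6]
[-18.1  13.5   1.3  -0.   -0.5  39.3]
[-21.2  14.8   1.3  -0.   -0.5  45. ]
[-24.4  15.8   1.3  -0.1  -0.5  50.6]
[-27.7  16.5   1.3  -0.1  -0.5  56.3]
[-31.   16.9   1.2  -0.1  -0.5  62. ]
[-34.3  16.9   1.2  -0.1  -0.5  67.6]
[-37.7  16.6   1.2  -0.2  -0.5  73.3]
[0.67341403 0.10575355]
```

View pics/s4c.png

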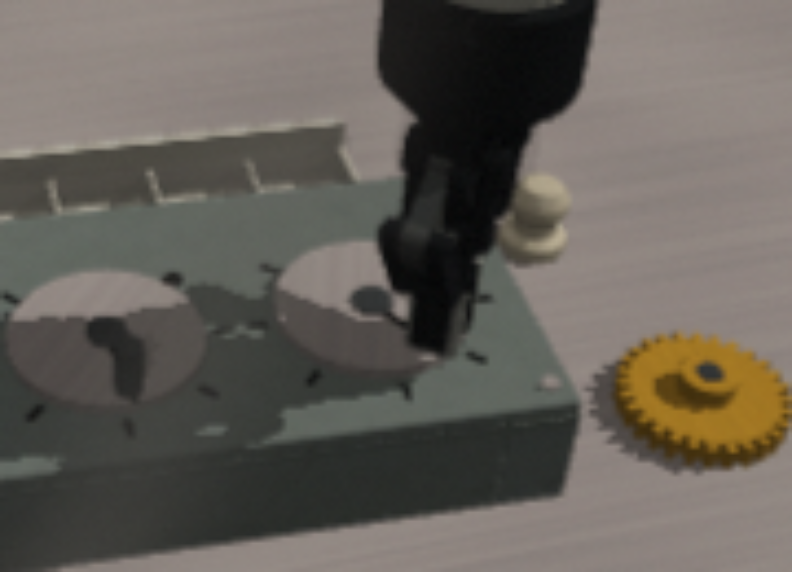

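```bash
sed -i 's/^AX=.*/AX=np.array([[.645,.0923],[.6376,-.0224],[.6302,-.1371]]); YAW=-3.7/' h.py; python3 arc.py 0 108 180 13 49.6 -24
```

```text
4.0667 [ 5.6  1.7 -4.5] 0.010877601555822148 [0.6769 0.1054 0.0684]
[-1.8  2.2  1.4  0.1 -0.5  5.5]
[-3.7  4.9  1.4  0.1 -0.5 11.2]
[-5.8  7.4  1.4  0.1 -0.5 16.8]
[-8.1  9.7  1.4  0.1 -0.5 22.5]
[-10.7  11.7   1.4   0.   -0.5  28.2]
[-13.4  13.6   1.4   0.   -0.5  33.8]
[-16.3  15.1   1.3  -0.   -0.5  39.5]
[-19.4  16.3   1.3  -0.   -0.5  45.2]
[-22.5  17.3   1.3  -0.1  -0.5  50.8]
[-25.7  17.9   1.3  -0.1  -0.5  56.5]
[-29.   18.2   1.3  -0.1  -0.5  62.1]
[-32.3  18.3   1.2  -0.1  -0.5  67.8]
[-35.6  17.9   1.2  -0.2  -0.5  73.5]
```

Call:
carry_out(increments=[{"dx": -1.8, "dy": 2.2, "dz": 0, "ax": 0, "ay": 0, "az": 5.6, "hand": 255}, {"dx": -3.7, "dy": 4.9, "dz": 0, "ax": 0, "ay": 0, "az": 11.2, "hand": 255}, {"dx": -5.8, "dy": 7.4, "dz": 0, "ax": 0, "ay": 0, "az": 16.9, "hand": 255}, {"dx": -8.1, "dy": 9.7, "dz": 0, "ax": 0, "ay": 0, "az": 22.6, "hand": 255}, {"dx": -10.7, "dy": 11.7, "dz": 0, "ax": 0, "ay": 0, "az": 28.2, "hand": 255}, {"dx": -13.4, "dy": 13.6, "dz": 0, "ax": 0, "ay": 0, "az": 33.9, "hand": 255}, {"dx": -16.3, "dy": 15.1, "dz": 0, "ax": 0, "ay": 0, "az": 39.5, "hand": 255}, {"dx": -19.4, "dy": 16.3, "dz": 0, "ax": 0, "ay": 0, "az": 45.2, "hand": 255}, {"dx": -22.5, "dy": 17.3, "dz": 0, "ax": 0, "ay": 0, "az": 50.8, "hand": 255}, {"dx": -25.7, "dy": 17.9, "dz": 0, "ax": 0, "ay": 0, "az": 56.5, "hand": 255}, {"dx": -29.0, "dy": 18.2, "dz": 0, "ax": 0, "ay": 0, "az": 62.1, "hand": 255}, {"dx": -32.3, "dy": 18.3, "dz": 0, "ax": 0, "ay": 0, "az": 67.8, "hand": 255}, {"dx": -35.6, "dy": 17.9, "dz": 0, "ax": 0, "ay": 0, "az": 73.5, "hand": 255}, {"dx": -35.6, "dy": 17.9, "dz": 0, "ax": 0, "ay": 0, "az": 73.5, "hand": 255}, {"dx": -35.6, "dy": 17.9, "dz": 0, "ax": 0, "ay": 0, "az": 73.5, "hand": 255}], newtons=20)

```text
time: 5.32
tcp_pos: [0.6691, 0.0627, 0.0685]
orientation: [-3.071, 0.653, -0.018]
wrist_force: [3.9, -9.5, -4.7]
gripper_width: 0.011
```

Run:
```python
from h import *
s=robot.sense();print(s['q'].round(2))
for v in (170,175,180,185): print(v,pinxy(0,v))
p,d=snap('scene','s5'); a=cv2.resize(p[140:270,280:460,::-1],None,fx=4.4,fy=4.4)
cv2.imwrite('pics/s5c.png',a)
p,d=snap('top','t5'); a=cv2.resize(p[140:220,258:410,::-1],None,fx=5.2,fy=5.2,interpolation=cv2.INTER_CUBIC)
cv2.imwrite('pics/t5c.png',a)
```

```text
[ 0.06  0.39  1.76 -0.    0.98  2.05]
170 [0.67153463 0.07104175]
175 [0.66958088 0.06881   ]
180 [0.66744006 0.06675702]
185 [0.66512845 0.06489844]
```

View pics/s5c.png

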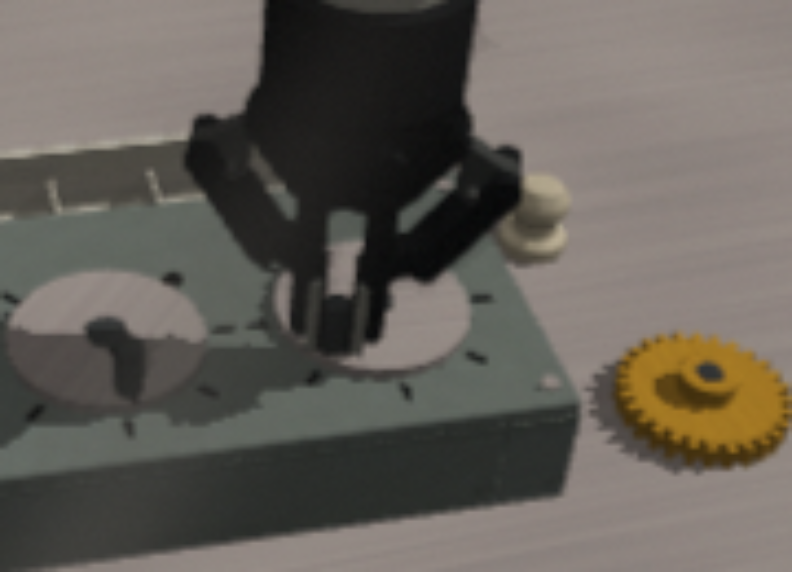

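View pics/t5c.png

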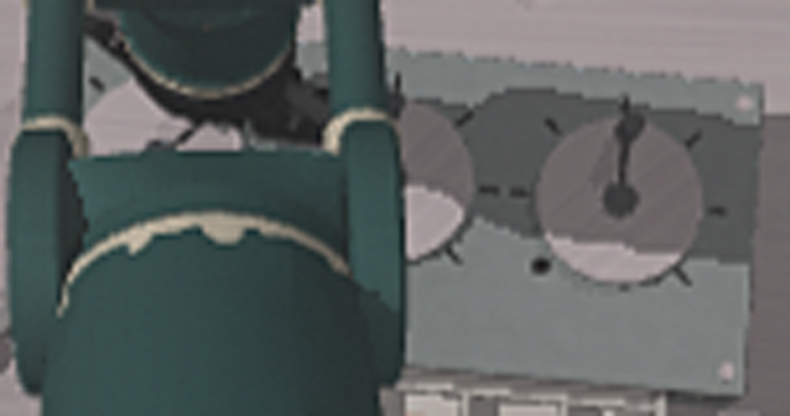

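Run:
```python
from h import *
x,y=pinxy(1,131); print(go(x,y,.11,0))
```

```text
[ 37.3  76.5 -41.4  -0.1  -0.6 -24. ]
```

Call:
carry_out(increments=[{"dx": 0, "dy": 0, "dz": 0, "ax": 0, "ay": 0, "az": 0, "hand": 120}, {"dx": 0, "dy": 0, "dz": 0, "ax": 0, "ay": 0, "az": 0, "hand": 120}, {"dx": 0, "dy": 0, "dz": 0, "ax": 0, "ay": 0, "az": 0, "hand": 120}, {"dx": 0, "dy": 0, "dz": -20, "ax": 0, "ay": 0, "az": 0, "hand": 120}, {"dx": 0, "dy": 0, "dz": -41, "ax": 0, "ay": 0, "az": 0, "hand": 110}, {"dx": 12, "dy": 25, "dz": -43, "ax": 0, "ay": 0, "az": -6, "hand": 110}, {"dx": 24, "dy": 50, "dz": -43, "ax": 0, "ay": 0, "az": -12, "hand": 110}, {"dx": 37, "dy": 76, "dz": -42, "ax": 0, "ay": -0.5, "az": -18, "hand": 110}, {"dx": 37, "dy": 76, "dz": -42, "ax": 0, "ay": -0.5, "az": -24, "hand": 110}, {"dx": 37, "dy": 76, "dz": -42, "ax": 0, "ay": -0.5, "az": -24, "hand": 110}], newtons=20)

```text
time: 6.25
tcp_pos: [0.6721, -0.023, 0.1113]
orientation: [-3.141, -0.001, -0.006]
wrist_force: [-0.5, 1.1, 0.2]
gripper_width: 0.0487
```

Run:
```python
from h import *
x,y=pinxy(1,131); s=robot.sense();print(go(x,y,.067,0),s['wrist_force'])
p,d=snap('scene','s6'); a=cv2.resize(p[140:270,235:415,::-1],None,fx=4.4,fy=4.4)
cv2.imwrite('pics/s6c.png',a)
```

```text
[-0.7 -0.8 44.3 -0.  -0.2  0. ] [-0.51247766  1.05688995  0.15140621]
```

View pics/s6c.png

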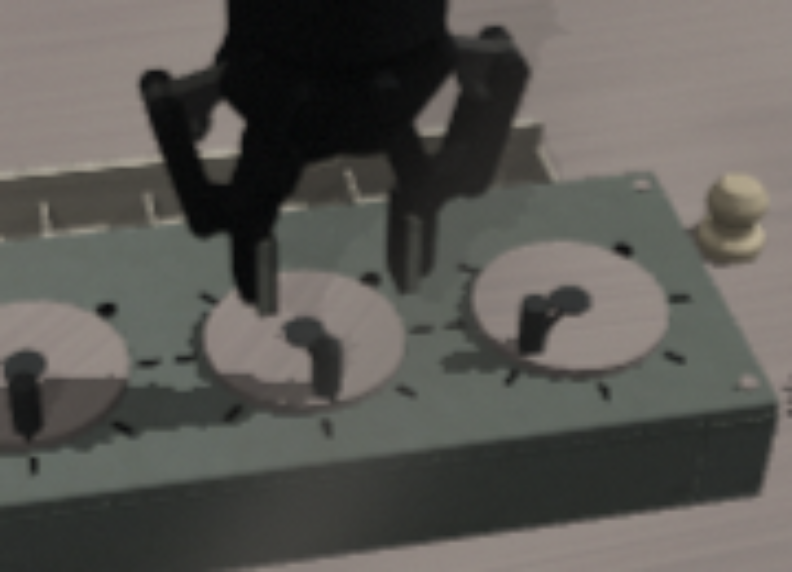

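```bash
cat > chk.py <<'E'
from h import *
def show(k,vs,u0,v0,sc,A=np.array([[.643,.0901],[.6356,-.0247],[.6282,-.1395]])):
    q=lambda p:((proj('scene',p)-[u0,v0]+.4)*sc).round(0)
    print('boss',q([*A[k],.064]))
    for v in vs:
        a=np.radians(135-v+YAW); x,y=A[k]+.034*np.array([np.cos(a),np.sin(a)]); print(v,'top',q([x,y,.086]),'base',q([x,y,.062]))
E
python3 -c "
from chk import *
show(0,[160,170,180,190,200],235,140,4.4)"
```

```text
boss [570. 297.]
160 top [563. 309.] base [558. 353.]
170 top [549. 306.] base [544. 349.]
180 top [536. 301.] base [531. 345.]
190 top [524. 295.] base [519. 338.]
200 top [513. 287.] base [509. 331.]
```

The left pin top is at (537,302) against a predicted (536,301) for mark 4, so the left dial is set. Now gripping the middle pin.

Call:
carry_out(increments=[{"dx": 0, "dy": -1, "dz": 20, "ax": 0, "ay": 0, "az": 0, "hand": 110}, {"dx": 0, "dy": -1, "dz": 42, "ax": 0, "ay": 0, "az": 0, "hand": 110}, {"dx": 0, "dy": -1, "dz": 44, "ax": 0, "ay": 0, "az": 0, "hand": 150}, {"dx": 0, "dy": -1, "dz": 44, "ax": 0, "ay": 0, "az": 0, "hand": 255}, {"dx": 0, "dy": -1, "dz": 44, "ax": 0, "ay": 0, "az": 0, "hand": 255}, {"dx": 0, "dy": -1, "dz": 44, "ax": 0, "ay": 0, "az": 0, "hand": 255}, {"dx": 0, "dy": -1, "dz": 44, "ax": 0, "ay": 0, "az": 0, "hand": 255}, {"dx": 0, "dy": -1, "dz": 44, "ax": 0, "ay": 0, "az": 0, "hand": 255}], newtons=20)

```text
time: 6.97
tcp_pos: [0.672, -0.0205, 0.0676]
orientation: [-3.14, 0.005, -0.006]
wrist_force: [-2.0, -0.3, -3.0]
gripper_width: 0.0106
```

```bash
python3 arc.py 1 131 45 16 0 86
python3 - <<'E'
from h import *
for v in (125,131,137): print(pinxy(1,v))
E
```

```text
6.9667 [-2.  -0.3 -3. ] 0.01062662556770905 [ 0.672  -0.0205  0.0676]
[-0.6 -1.5  0.6 -0.1 -0.2 -5.6]
[ -1.1  -4.6   0.6  -0.1  -0.2 -10.9]
[ -1.8  -7.7   0.6  -0.1  -0.2 -16.3]
[ -2.9 -10.7   0.6  -0.1  -0.2 -21.7]
[ -4.2 -13.6   0.6  -0.   -0.2 -27.1]
[ -5.8 -16.4   0.6  -0.   -0.2 -32.4]
[ -7.6 -19.    0.6  -0.   -0.2 -37.8]
[ -9.7 -21.4   0.6  -0.   -0.2 -43.2]
[-12.  -23.6   0.6  -0.   -0.2 -48.6]
[-14.5 -25.6   0.6   0.   -0.2 -53.9]
[-17.2 -27.3   0.5   0.   -0.2 -59.3]
[-20.  -28.8   0.5   0.   -0.2 -64.7]
[-23.  -30.    0.5   0.   -0.2 -70.1]
[-26.  -31.    0.5   0.1  -0.2 -75.4]
[-29.1 -31.6   0.5   0.1  -0.2 -80.8]
[-32.3 -31.9   0.5   0.1  -0.2 -86.2]
[ 0.67139467 -0.01866903]
[ 0.67159953 -0.02222198]
[ 0.67143189 -0.02577687]
```

Call:
carry_out(increments=[{"dx": -0.6, "dy": -1.5, "dz": 0, "ax": 0, "ay": 0, "az": -5.6, "hand": 255}, {"dx": -1.1, "dy": -4.6, "dz": 0, "ax": 0, "ay": 0, "az": -10.9, "hand": 255}, {"dx": -1.8, "dy": -7.7, "dz": 0, "ax": 0, "ay": 0, "az": -16.3, "hand": 255}, {"dx": -2.9, "dy": -10.7, "dz": 0, "ax": 0, "ay": 0, "az": -21.7, "hand": 255}, {"dx": -4.2, "dy": -13.6, "dz": 0, "ax": 0, "ay": 0, "az": -27.1, "hand": 255}, {"dx": -5.8, "dy": -16.4, "dz": 0, "ax": 0, "ay": 0, "az": -32.4, "hand": 255}, {"dx": -7.6, "dy": -19.0, "dz": 0, "ax": 0, "ay": 0, "az": -37.8, "hand": 255}, {"dx": -9.7, "dy": -21.4, "dz": 0, "ax": 0, "ay": 0, "az": -43.2, "hand": 255}, {"dx": -12.0, "dy": -23.6, "dz": 0, "ax": 0, "ay": 0, "az": -48.6, "hand": 255}, {"dx": -14.5, "dy": -25.6, "dz": 0, "ax": 0, "ay": 0, "az": -53.9, "hand": 255}, {"dx": -17.2, "dy": -27.3, "dz": 0, "ax": 0, "ay": 0, "az": -59.3, "hand": 255}, {"dx": -20.0, "dy": -28.8, "dz": 0, "ax": 0, "ay": 0, "az": -64.7, "hand": 255}, {"dx": -23.0, "dy": -30.0, "dz": 0, "ax": 0, "ay": 0, "az": -70.1, "hand": 255}, {"dx": -26.0, "dy": -31.0, "dz": 0, "ax": 0, "ay": 0, "az": -75.4, "hand": 255}, {"dx": -29.1, "dy": -31.6, "dz": 0, "ax": 0, "ay": 0, "az": -80.8, "hand": 255}, {"dx": -32.3, "dy": -31.9, "dz": 0, "ax": 0, "ay": 0, "az": -86.2, "hand": 255}, {"dx": -32.3, "dy": -31.9, "dz": 0, "ax": 0, "ay": 0, "az": -86.2, "hand": 255}, {"dx": -32.3, "dy": -31.9, "dz": 0, "ax": 0, "ay": 0, "az": -86.2, "hand": 255}], newtons=20)

```text
time: 8.47
tcp_pos: [0.6388, 0.011, 0.0675]
orientation: [2.3, 2.139, 0.003]
wrist_force: [-4.1, -2.1, -0.4]
gripper_width: 0.0107
```

Run:
```python
from h import *
print(pinxy(1,45)); print(go(*pinxy(2,134),.112,177)); print(go(*pinxy(2,134),.112,86))
p,d=snap('scene','s7'); a=cv2.resize(p[140:270,235:415,::-1],None,fx=4.4,fy=4.4)
cv2.imwrite('pics/s7c.png',a)
```

```text
[0.6397941  0.01152913]
[-1.474e+02  3.620e+01 -4.460e+01  1.000e-01  0.000e+00 -9.120e+01]
[-1.474e+02  3.620e+01 -4.460e+01  1.000e-01 -1.000e-01 -2.000e-01]
```

View pics/s7c.png

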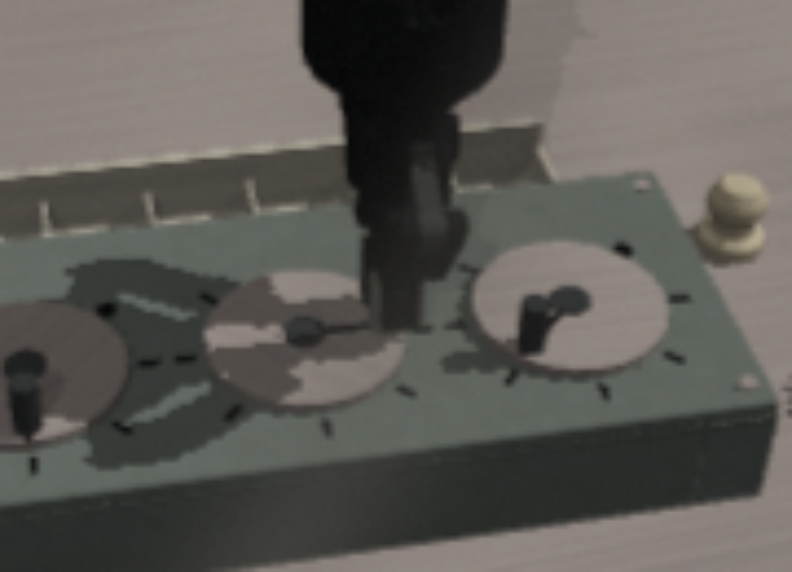

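The middle pointer line runs from the boss (305,331) to mark 1 (420,328). Releasing and moving to the right pin.

Call:
carry_out(increments=[{"dx": 0, "dy": 0, "dz": 0, "ax": 0, "ay": 0, "az": 0, "hand": 120}, {"dx": 0, "dy": 0, "dz": 0, "ax": 0, "ay": 0, "az": 0, "hand": 120}, {"dx": 0, "dy": 0, "dz": 0, "ax": 0, "ay": 0, "az": 0, "hand": 120}, {"dx": 0, "dy": 0, "dz": -20, "ax": 0, "ay": 0, "az": 0, "hand": 120}, {"dx": 0, "dy": 0, "dz": -41, "ax": 0, "ay": 0, "az": 0, "hand": 110}, {"dx": -15, "dy": 4, "dz": -45, "ax": 0, "ay": 0, "az": -7, "hand": 110}, {"dx": -30, "dy": 8, "dz": -45, "ax": 0, "ay": 0, "az": -14, "hand": 110}, {"dx": -45, "dy": 12, "dz": -45, "ax": 0, "ay": 0, "az": -21, "hand": 110}, {"dx": -60, "dy": 16, "dz": -45, "ax": 0, "ay": 0, "az": -28, "hand": 110}, {"dx": -75, "dy": 20, "dz": -45, "ax": 0, "ay": 0, "az": -35, "hand": 110}, {"dx": -90, "dy": 23, "dz": -45, "ax": 0, "ay": 0, "az": -42, "hand": 110}, {"dx": -105, "dy": 26, "dz": -45, "ax": 0, "ay": 0, "az": -49, "hand": 110}, {"dx": -120, "dy": 29, "dz": -45, "ax": 0, "ay": 0, "az": -56, "hand": 110}, {"dx": -135, "dy": 32, "dz": -45, "ax": 0, "ay": 0, "az": -63, "hand": 110}, {"dx": -147, "dy": 36, "dz": -45, "ax": 0, "ay": 0, "az": -70, "hand": 110}, {"dx": -147, "dy": 36, "dz": -45, "ax": 0, "ay": 0, "az": -77, "hand": 110}, {"dx": -147, "dy": 36, "dz": -45, "ax": 0, "ay": 0, "az": -84, "hand": 110}, {"dx": -147, "dy": 36, "dz": -45, "ax": 0, "ay": 0, "az": -91, "hand": 110}, {"dx": -147, "dy": 36, "dz": -45, "ax": 0, "ay": 0, "az": -91, "hand": 110}, {"dx": -147, "dy": 36, "dz": -45, "ax": 0, "ay": 0, "az": -91, "hand": 110}], newtons=20)

```text
time: 10.18
tcp_pos: [0.665, -0.1383, 0.113]
orientation: [0.092, 3.137, 0.001]
wrist_force: [-0.1, -0.4, 0.1]
gripper_width: 0.0481
```

Run:
```python
from h import *
s=robot.sense();print(go(*pinxy(2,134),.067,177),s['wrist_force'],s['q'].round(2))
p,d=snap('scene','s8'); a=cv2.resize(p[140:270,195:375,::-1],None,fx=4.4,fy=4.4)
cv2.imwrite('pics/s8c.png',a)
from chk import *
show(1,[25,35,45,55],195,140,4.4)
```

```text
[ 0.9 -0.5 46.   0.1  0.2 -0.4] [-0.12639169 -0.39369715  0.10233175] [-0.24  0.36  1.71  0.    1.07 -1.76]
boss [480. 329.]
25 top [551. 262.] base [550. 305.]
35 top [558. 270.] base [556. 314.]
45 top [562. 279.] base [560. 323.]
55 top [564. 288.] base [562. 332.]
```

View pics/s8c.png

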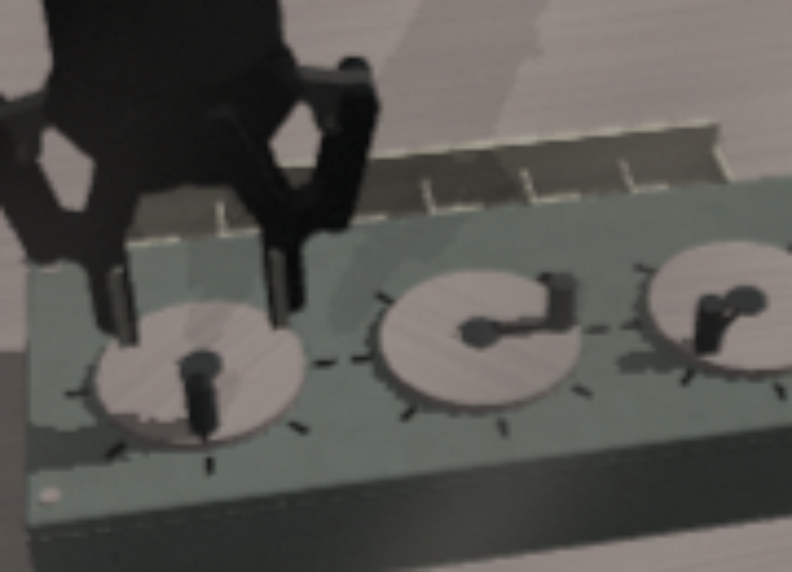

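The middle pin top is at (562,280) against a predicted (562,279) for mark 1. Gripping the right pin.

Call:
carry_out(increments=[{"dx": 1, "dy": 0, "dz": 20, "ax": 0, "ay": 0, "az": 0, "hand": 110}, {"dx": 1, "dy": 0, "dz": 42, "ax": 0, "ay": 0, "az": 0, "hand": 110}, {"dx": 1, "dy": 0, "dz": 46, "ax": 0, "ay": 0, "az": 0, "hand": 150}, {"dx": 1, "dy": 0, "dz": 46, "ax": 0, "ay": 0, "az": 0, "hand": 255}, {"dx": 1, "dy": 0, "dz": 46, "ax": 0, "ay": 0, "az": 0, "hand": 255}, {"dx": 1, "dy": 0, "dz": 46, "ax": 0, "ay": 0, "az": 0, "hand": 255}, {"dx": 1, "dy": 0, "dz": 46, "ax": 0, "ay": 0, "az": 0, "hand": 255}, {"dx": 1, "dy": 0, "dz": 46, "ax": 0, "ay": 0, "az": 0, "hand": 255}], newtons=20)

```text
time: 10.9
tcp_pos: [0.6638, -0.1384, 0.0671]
orientation: [0.092, 3.137, 0.001]
wrist_force: [-1.3, -1.9, -5.3]
gripper_width: 0.0107
```

```bash
python3 arc.py 2 134 225 16 177 86
```

```text
10.9 [-1.3 -1.9 -5.3] 0.010732742972374717 [ 0.6638 -0.1384  0.0671]
[-0.3 -3.7  0.1  0.   0.2  5.3]
[ 0.2 -7.   0.1  0.1  0.2 11. ]
[  1.  -10.3   0.1   0.1   0.2  16.7]
[  2.1 -13.5   0.1   0.1   0.2  22.4]
[  3.5 -16.5   0.1   0.1   0.1  28.1]
[  5.2 -19.4   0.1   0.1   0.1  33.8]
[  7.2 -22.2   0.1   0.1   0.1  39.4]
[  9.5 -24.7   0.1   0.1   0.1  45.1]
[ 12.  -26.9   0.1   0.1   0.1  50.8]
[ 14.7 -29.    0.1   0.1   0.1  56.5]
[ 17.6 -30.7   0.1   0.1   0.1  62.2]
[ 20.6 -32.1   0.    0.1   0.1  67.9]
[ 23.8 -33.3   0.    0.1   0.1  73.6]
[ 27.1 -34.1   0.    0.1   0.1  79.3]
[ 30.4 -34.6   0.    0.2   0.1  84.9]
[ 33.8 -34.7   0.    0.2   0.1  90.6]
```

Call:
carry_out(increments=[{"dx": -0.3, "dy": -3.7, "dz": 0, "ax": 0, "ay": 0, "az": 5.3, "hand": 255}, {"dx": 0.2, "dy": -7.0, "dz": 0, "ax": 0, "ay": 0, "az": 11.0, "hand": 255}, {"dx": 1.0, "dy": -10.3, "dz": 0, "ax": 0, "ay": 0, "az": 16.7, "hand": 255}, {"dx": 2.1, "dy": -13.5, "dz": 0, "ax": 0, "ay": 0, "az": 22.4, "hand": 255}, {"dx": 3.5, "dy": -16.5, "dz": 0, "ax": 0, "ay": 0, "az": 28.1, "hand": 255}, {"dx": 5.2, "dy": -19.4, "dz": 0, "ax": 0, "ay": 0, "az": 33.8, "hand": 255}, {"dx": 7.2, "dy": -22.2, "dz": 0, "ax": 0, "ay": 0, "az": 39.4, "hand": 255}, {"dx": 9.5, "dy": -24.7, "dz": 0, "ax": 0, "ay": 0, "az": 45.1, "hand": 255}, {"dx": 12.0, "dy": -26.9, "dz": 0, "ax": 0, "ay": 0, "az": 50.8, "hand": 255}, {"dx": 14.7, "dy": -29.0, "dz": 0, "ax": 0, "ay": 0, "az": 56.5, "hand": 255}, {"dx": 17.6, "dy": -30.7, "dz": 0, "ax": 0, "ay": 0, "az": 62.2, "hand": 255}, {"dx": 20.6, "dy": -32.1, "dz": 0, "ax": 0, "ay": 0, "az": 67.9, "hand": 255}, {"dx": 23.8, "dy": -33.3, "dz": 0, "ax": 0, "ay": 0, "az": 73.6, "hand": 255}, {"dx": 27.1, "dy": -34.1, "dz": 0, "ax": 0, "ay": 0, "az": 79.3, "hand": 255}, {"dx": 30.4, "dy": -34.6, "dz": 0, "ax": 0, "ay": 0, "az": 84.9, "hand": 255}, {"dx": 33.8, "dy": -34.7, "dz": 0, "ax": 0, "ay": 0, "az": 90.6, "hand": 255}, {"dx": 33.8, "dy": -34.7, "dz": 0, "ax": 0, "ay": 0, "az": 90.6, "hand": 255}, {"dx": 33.8, "dy": -34.7, "dz": 0, "ax": 0, "ay": 0, "az": 90.6, "hand": 255}], newtons=20)

```text
time: 12.4
tcp_pos: [0.6293, -0.1739, 0.0674]
orientation: [2.292, 2.138, 0.003]
wrist_force: [2.8, -8.9, -9.5]
gripper_width: 0.0108
```

Run:
```python
from h import *
print(pinxy(2,225))
p,d=snap('scene','s9'); a=cv2.resize(p[140:270,195:375,::-1],None,fx=4.4,fy=4.4)
cv2.imwrite('pics/s9c.png',a)
# tray front centre world in camera frame fit: safe origin approx
ya=np.radians(-3.7)
print(np.array([.6247,-.024])+np.array([-(.08+.068),0])@np.array([[np.cos(ya),np.sin(ya)],[-np.sin(ya),np.cos(ya)]]))
```

```text
[ 0.6280059  -0.17102913]
[ 0.47700849 -0.01444922]
```

View pics/s9c.png

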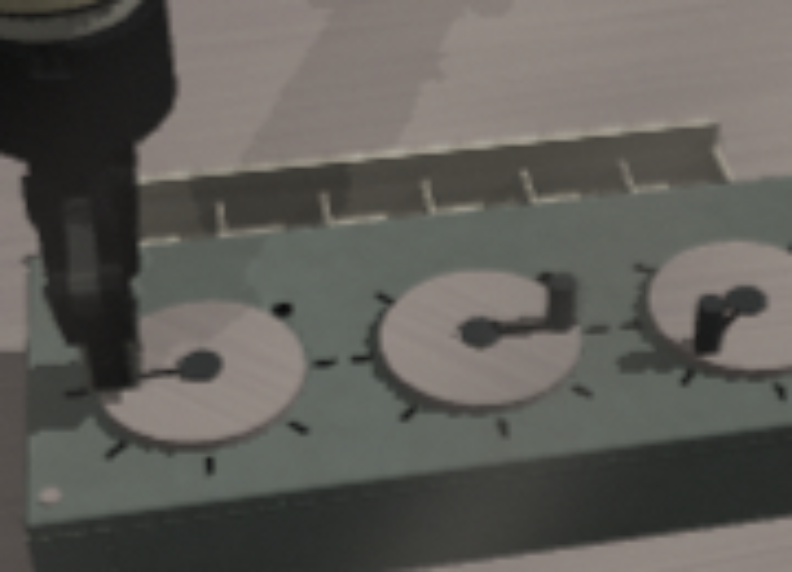

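Run:
```python
from h import *
print(go(.425,-.011,.112,-3.7), go(.425,-.011,.112,86))
```

```text
[ 1.481e+02 -2.148e+02 -4.650e+01  4.000e-01 -1.000e-01  8.970e+01] [ 1.481e+02 -2.148e+02 -4.650e+01  4.000e-01  2.000e-01  0.000e+00]
```

Call:
carry_out(increments=[{"dx": 0, "dy": 0, "dz": 0, "ax": 0, "ay": 0, "az": 0, "hand": 120}, {"dx": 0, "dy": 0, "dz": 0, "ax": 0, "ay": 0, "az": 0, "hand": 120}, {"dx": 0, "dy": 0, "dz": 0, "ax": 0, "ay": 0, "az": 0, "hand": 120}, {"dx": 0, "dy": 0, "dz": -20, "ax": 0, "ay": 0, "az": 0, "hand": 120}, {"dx": 0, "dy": 0, "dz": -41, "ax": 0, "ay": 0, "az": 0, "hand": 120}, {"dx": 10, "dy": -15, "dz": -50, "ax": 0, "ay": 0, "az": 6, "hand": 120}, {"dx": 20, "dy": -30, "dz": -50, "ax": 0, "ay": 0, "az": 13, "hand": 160}, {"dx": 32, "dy": -47, "dz": -50, "ax": 0, "ay": 0, "az": 20, "hand": 255}, {"dx": 44, "dy": -64, "dz": -50, "ax": 0, "ay": 0, "az": 27, "hand": 255}, {"dx": 56, "dy": -81, "dz": -50, "ax": 0, "ay": 0, "az": 34, "hand": 255}, {"dx": 68, "dy": -98, "dz": -50, "ax": 0, "ay": 0, "az": 41, "hand": 255}, {"dx": 80, "dy": -116, "dz": -50, "ax": 0, "ay": 0, "az": 48, "hand": 255}, {"dx": 92, "dy": -134, "dz": -50, "ax": 0, "ay": 0, "az": 55, "hand": 255}, {"dx": 104, "dy": -151, "dz": -50, "ax": 0, "ay": 0, "az": 62, "hand": 255}, {"dx": 116, "dy": -168, "dz": -50, "ax": 0, "ay": 0, "az": 69, "hand": 255}, {"dx": 128, "dy": -185, "dz": -48, "ax": 0, "ay": 0, "az": 76, "hand": 255}, {"dx": 138, "dy": -200, "dz": -46, "ax": 0, "ay": 0, "az": 83, "hand": 255}, {"dx": 148, "dy": -215, "dz": -46, "ax": 0, "ay": 0, "az": 90, "hand": 255}, {"dx": 148, "dy": -215, "dz": -46, "ax": 0, "ay": 0, "az": 90, "hand": 255}, {"dx": 148, "dy": -215, "dz": -46, "ax": 0, "ay": 0, "az": 90, "hand": 255}], newtons=20)

```text
time: 14.12
tcp_pos: [0.425, -0.0106, 0.1122]
orientation: [3.136, -0.102, 0.013]
wrist_force: [0.7, -0.1, -0.1]
gripper_width: 0.0001
```

Run:
```python
from h import *
print(go(.425,-.011,.025,-3.7),robot.sense()['wrist_force'])
p,d=snap('scene','s10'); a=cv2.resize(p[140:270,195:415,::-1],None,fx=3.6,fy=3.6)
cv2.imwrite('pics/s10c.png',a)
p,d=snap('top','t10'); a=cv2.resize(p[140:220,258:410,::-1],None,fx=5.2,fy=5.2,interpolation=cv2.INTER_CUBIC)
cv2.imwrite('pics/t10c.png',a)
from chk import *
show(2,[215,225,235],195,140,3.6)
show(1,[35,45,55],195,140,3.6)
show(0,[170,180,190],195,140,3.6)
```

```text
[-0.7  0.1 87.2  0.2 -0.5 -0. ] [ 0.71711659 -0.14757889 -0.05781095]
boss [164. 296.]
215 top [ 89. 279.] base [ 95. 315.]
225 top [ 88. 271.] base [ 94. 307.]
235 top [ 89. 263.] base [ 95. 299.]
boss [393. 269.]
35 top [456. 221.] base [455. 257.]
45 top [460. 228.] base [458. 264.]
55 top [461. 236.] base [460. 272.]
boss [611. 243.]
170 top [593. 250.] base [589. 286.]
180 top [582. 246.] base [578. 282.]
190 top [572. 241.] base [569. 277.]
```

View pics/s10c.png

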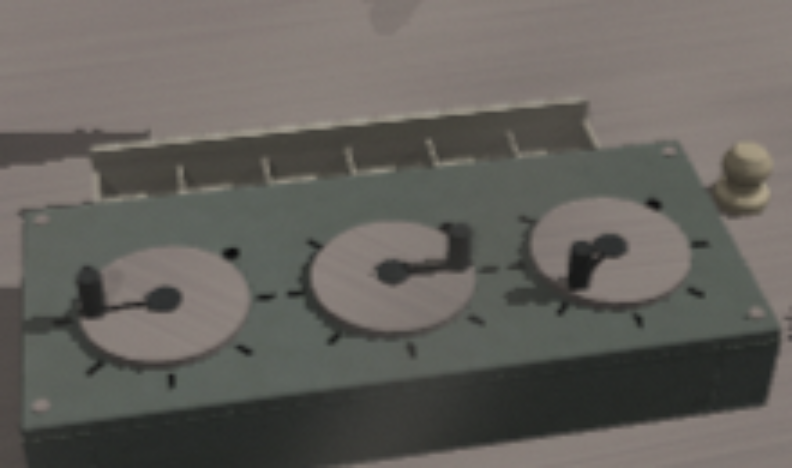

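View pics/t10c.png

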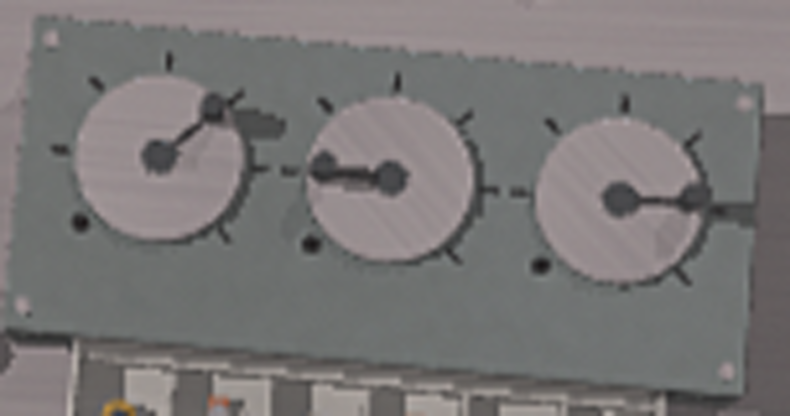

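All three pointer lines stand at their marks in both views: left 4, middle 1, right 5. Now lowering in front of the tray and pushing, in two stages.

Call:
carry_out(increments=[{"dx": 0, "dy": 0, "dz": 40, "ax": 0, "ay": -0.5, "az": 0, "hand": 255}, {"dx": 0, "dy": 0, "dz": 75, "ax": 0, "ay": -0.5, "az": 0, "hand": 255}, {"dx": 0, "dy": 0, "dz": 87, "ax": 0, "ay": -0.5, "az": 0, "hand": 255}, {"dx": 0, "dy": 0, "dz": 87, "ax": 0, "ay": -0.5, "az": 0, "hand": 255}, {"dx": 12, "dy": 0, "dz": 87, "ax": 0, "ay": -0.5, "az": 0, "hand": 255}, {"dx": 24, "dy": 0, "dz": 87, "ax": 0, "ay": -0.5, "az": 0, "hand": 255}, {"dx": 34, "dy": 0, "dz": 87, "ax": 0, "ay": -0.5, "az": 0, "hand": 255}, {"dx": 40, "dy": 0, "dz": 87, "ax": 0, "ay": -0.5, "az": 0, "hand": 255}, {"dx": 45, "dy": 0, "dz": 87, "ax": 0, "ay": -0.5, "az": 0, "hand": 255}, {"dx": 50, "dy": 0, "dz": 87, "ax": 0, "ay": -0.5, "az": 0, "hand": 255}, {"dx": 55, "dy": 0, "dz": 87, "ax": 0, "ay": -0.5, "az": 0, "hand": 255}, {"dx": 60, "dy": 0, "dz": 87, "ax": 0, "ay": -0.5, "az": 0, "hand": 255}, {"dx": 60, "dy": 0, "dz": 87, "ax": 0, "ay": -0.5, "az": 0, "hand": 255}], newtons=20)

```text
time: 15.3
tcp_pos: [0.4874, -0.0156, 0.026]
orientation: [3.136, -0.105, 0.001]
wrist_force: [-2.6, 1.3, 1.4]
gripper_width: -0.0003
```

Run:
```python
from h import *
s=robot.sense();print(s['tcp_pos'],s['wrist_force'],s['q'].round(2))
p,d=snap('scene','s11'); a=cv2.resize(p[100:270,195:415,::-1],None,fx=3.4,fy=3.4)
cv2.imwrite('pics/s11c.png',a)
```

```text
[ 0.48736912 -0.01559909  0.02602448] [-2.58629126  1.29793786  1.40698752] [-0.08  0.14  2.18 -0.    0.82  1.56]
```

View pics/s11c.png

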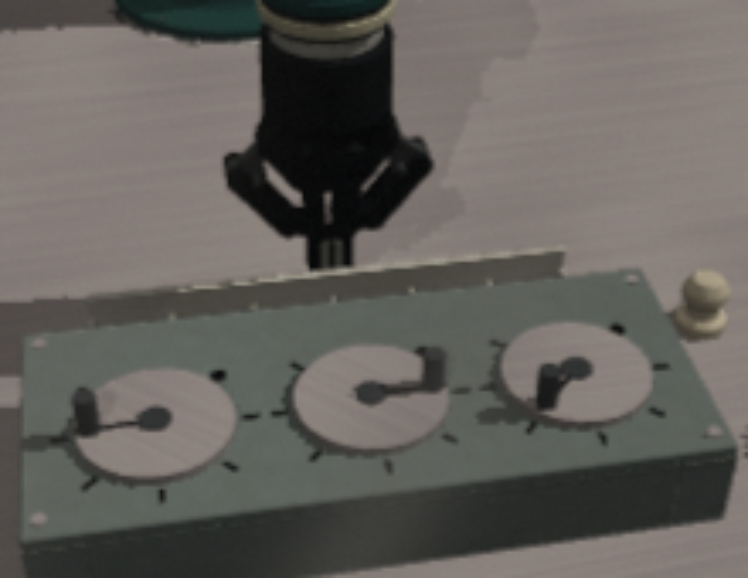

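The tray is sliding in and the force is only the spring's, so it is past the block point. Pushing on.

Call:
carry_out(increments=[{"dx": 4, "dy": 0, "dz": 0, "ax": 0, "ay": 0, "az": 0, "hand": 255}, {"dx": 8, "dy": 0, "dz": 0, "ax": 0, "ay": 0, "az": 0, "hand": 255}, {"dx": 12, "dy": 0, "dz": 0, "ax": 0, "ay": 0, "az": 0, "hand": 255}, {"dx": 15, "dy": 0, "dz": 0, "ax": 0, "ay": 0, "az": 0, "hand": 255}, {"dx": 18, "dy": 0, "dz": 0, "ax": 0, "ay": 0, "az": 0, "hand": 255}, {"dx": 20, "dy": 0, "dz": 0, "ax": 0, "ay": 0, "az": 0, "hand": 255}, {"dx": 20, "dy": 0, "dz": 0, "ax": 0, "ay": 0, "az": 0, "hand": 255}], newtons=20)

```text
time: 15.93
tcp_pos: [0.5066, -0.0168, 0.0255]
orientation: [3.137, -0.105, -0.001]
wrist_force: [-3.6, 0.8, -0.3]
gripper_width: 0.0003
```

Call:
carry_out(increments=[{"dx": 2, "dy": 0, "dz": 0, "ax": 0, "ay": 0, "az": 0, "hand": 255}, {"dx": 4, "dy": 0, "dz": 0, "ax": 0, "ay": 0, "az": 0, "hand": 255}, {"dx": 4, "dy": 0, "dz": 0, "ax": 0, "ay": 0, "az": 0, "hand": 255}], newtons=20)

```text
time: 16.18
tcp_pos: [0.5089, -0.0169, 0.0253]
orientation: [3.137, -0.105, -0.007]
wrist_force: [-8.0, 2.5, 4.7]
gripper_width: -0.0001
```

Call:
carry_out(increments=[{"dx": 2, "dy": 0, "dz": 0, "ax": 0, "ay": 0, "az": 0, "hand": 255}, {"dx": 4, "dy": 0, "dz": 0, "ax": 0, "ay": 0, "az": 0, "hand": 255}, {"dx": 4, "dy": 0, "dz": 0, "ax": 0, "ay": 0, "az": 0, "hand": 255}], newtons=20)

```text
time: 16.43
tcp_pos: [0.5089, -0.0169, 0.0247]
orientation: [3.137, -0.104, -0.021]
wrist_force: [-14.1, 1.6, 11.1]
gripper_width: 0.0
```

The tray is hard against the stop (14 N, no more travel). Backing off slowly and retreating.

Call:
carry_out(increments=[{"dx": -3, "dy": 0, "dz": 0, "ax": 0, "ay": 0, "az": 0, "hand": 255}, {"dx": -6, "dy": 0, "dz": 0, "ax": 0, "ay": 0, "az": 0, "hand": 255}, {"dx": -9, "dy": 0, "dz": 0, "ax": 0, "ay": 0, "az": 0, "hand": 255}, {"dx": -20, "dy": 0, "dz": 0, "ax": 0, "ay": 0, "az": 0, "hand": 255}, {"dx": -40, "dy": 0, "dz": 0, "ax": 0, "ay": 0, "az": 0, "hand": 255}, {"dx": -75, "dy": 0, "dz": -5, "ax": 0, "ay": 0, "az": 0, "hand": 255}, {"dx": -75, "dy": 0, "dz": -45, "ax": 0, "ay": 0, "az": 0, "hand": 255}, {"dx": -75, "dy": 0, "dz": -85, "ax": 0, "ay": 0, "az": 0, "hand": 255}, {"dx": -75, "dy": 0, "dz": -120, "ax": 0, "ay": 0, "az": 0, "hand": 255}, {"dx": -75, "dy": 0, "dz": -120, "ax": 0, "ay": 0, "az": 0, "hand": 255}, {"dx": -75, "dy": 0, "dz": -120, "ax": 0, "ay": 0, "az": 0, "hand": 255}], newtons=20)

```text
time: 17.35
tcp_pos: [0.439, -0.012, 0.1494]
orientation: [3.136, -0.104, -0.005]
wrist_force: [-0.6, 0.0, -0.4]
gripper_width: -0.0001
```

Run:
```python
from h import *
s=robot.sense();print(s['tcp_pos'],s['wrist_force'])
p,d=snap('scene','s12'); a=cv2.resize(p[100:300,80:470,::-1],None,fx=2,fy=2)
cv2.imwrite('pics/s12c.png',a)
p,d=snap('top','t12'); a=cv2.resize(p[130:270,220:440,::-1],None,fx=3.6,fy=3.6,interpolation=cv2.INTER_CUBIC)
cv2.imwrite('pics/t12c.png',a)
```

```text
[ 0.43899152 -0.01200667  0.14935832] [-0.63992911  0.04051404 -0.44899089]
```

View pics/s12c.png

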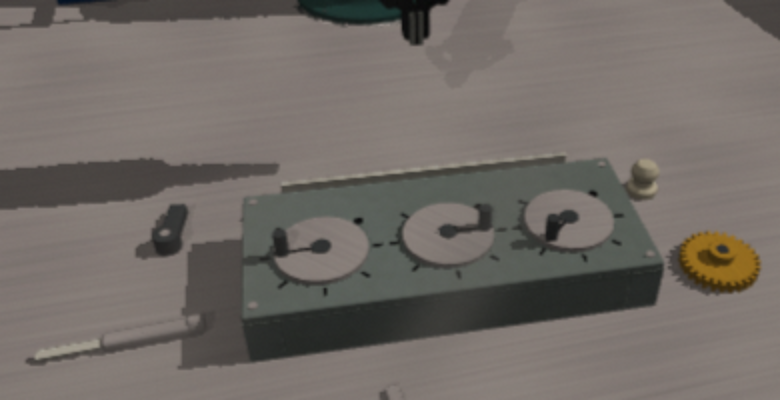

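View pics/t12c.png

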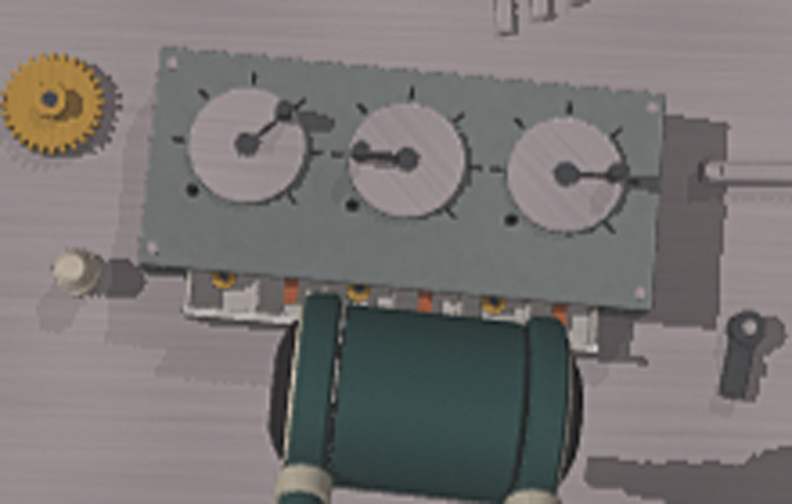

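Call:
carry_out(increments=[{"dx": 0, "dy": 0, "dz": -10, "ax": 0, "ay": 0, "az": 0, "hand": 255}, {"dx": 0, "dy": 0, "dz": -20, "ax": 0, "ay": 0, "az": 0, "hand": 255}, {"dx": 0, "dy": 0, "dz": -20, "ax": 0, "ay": 0, "az": 0, "hand": 255}, {"dx": 0, "dy": 0, "dz": -20, "ax": 0, "ay": 0, "az": 0, "hand": 255}, {"dx": 0, "dy": 0, "dz": -20, "ax": 0, "ay": 0, "az": 0, "hand": 255}, {"dx": 0, "dy": 0, "dz": -20, "ax": 0, "ay": 0, "az": 0, "hand": 255}, {"dx": 0, "dy": 0, "dz": -20, "ax": 0, "ay": 0, "az": 0, "hand": 255}, {"dx": 0, "dy": 0, "dz": -20, "ax": 0, "ay": 0, "az": 0, "hand": 255}])

```text
time: 18.12
tcp_pos: [0.4358, -0.0116, 0.1653]
orientation: [3.137, -0.104, -0.02]
wrist_force: [1.3, 0.5, -0.0]
gripper_width: -0.0002
```

Run:
```python
from h import *
o=cv2.imread('pics/s12.png').astype(int)
p,d=snap('scene','s13'); df=np.abs(p[:,:,::-1].astype(int)-o).max(2)[175:300,180:420]
print('changed px in safe region',(df>25).sum())
# panel top edge outer, expected pixel for travel values, at y=+-0.12
ya=np.radians(-3.7);c,s=np.cos(ya),np.sin(ya)
for t in (0,.036,.043):
    for yy in (.14,-.14):
        x=-.148+t; print(t,yy,((proj('scene',[.6247+c*x-s*yy,-.024+s*x+c*yy,.044])-[80,100])*2).round(0))
s=robot.sense();print(s['time'],s['wrist_force'])
robot.finish_job()
```

```text
changed px in safe region 88
0 0.14 [547. 133.]
0 -0.14 [289. 159.]
0.036 0.14 [556. 152.]
0.036 -0.14 [290. 180.]
0.043 0.14 [558. 156.]
0.043 -0.14 [290. 184.]
18.1667 [ 0.17861853 -0.28281502 -0.13423858]
the job is handed in; nothing more can be done
```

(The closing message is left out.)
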